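Key grinder spindle: flat to the set-screw, then tighten

ROBOT

A 6-joint arm with a two-finger parallel gripper is mounted at the origin on the work surface. World frame = base frame: x ahead of the robot, y to its left, z up, the work surface at z = 0. Lengths are in m, angles in rad, forces in N, time in s.
With the tool pointing down it reaches from about 0.275 to 0.825 m from the base axis. Payload 4.9 kg.
Tool frame: the origin (TCP) lies at the very end of the fingers, on their centre line; the grasp point (between the pads) lies 19 mm behind it; x points along the fingers, y is the direction in which the jaws open and shut, and the axes are right-handed (so a half turn about x gives the same grasp; the last joint's range is limited). The gripper opens to 85 mm and grips with 20 to 120 N. Pads are 22 mm wide; open, the fingers measure 114 mm over their backs; the gripper's body (76 mm by 85 mm) begins 54 mm behind the grasp point. The pads swing forward as they close: fully open they stand 13 mm farther back than shut.
Start: joints at [1.169, 0.326, -0.193, 1.052, 0, 1.437], TCP at [0.146, 0.53, 0.231] pointing down, gripper open.
Joint ranges: [-2.65, 2.65], [-0.97, 1.79], [-1.3, 1.35], [-1.93, 2.1], [-1.47, 1.37], [-3.14, 3.14]. Speed limits (rad/s): [2.57, 2.57, 3.14, 3.14, 3.14, 3.14].

INTERFACE

Orientations are given as a unit quaternion [w, x, y, z].
In Python, from plant import manip gives the robot as it stands. The module is installed in compiled form; this text tells all that it offers.
- The arm moves only by the tool step_arm, never from a script. Its argument "plan" is a list of rows, each a list of 3 entries, a list of its own where there are three numbers: the turn, a rotation vector about the tool's x, y, z in rad, then the shift along the tool's x, y, z in m, then the gripper command: -1 is shut, 1 is fully open, values between are in proportion. A call has 1 to 12 rows; each row shifts and turns the pose as measured when the row begins, along the tool's axes as they then stand; what a row does not reach is not made up. A row lasts 1/12 s, in which the tool goes at most 41.7 mm and 7.16 degrees, less where a joint would pass 70% of its speed; a pose out of reach is approached as far as the arm can. A call with a gripper value outside its range is refused whole. The fingers move at their own pace and stop on an object; "newtons" is the grip in N (left out, the last holds). Time passes only in rows, so rows that do not move let the fingers close. It gives the time, the measured TCP pose, the force and the opening at its end, in the units of the state.
- manip.read_state(): the state, without advancing time (a new reading comes with each control period).
- manip.read_camera(name): name is "scene" or "top" or "wrist"; returns the picture (400x640x3 uint8, blue, green, red); there is no depth.
- manip.calibration(name): a dict with "mtx" (3x3 intrinsics, pixels), "distortion" ([k1, k2, p1, p2, k3] as OpenCV has them; the pictures are not rectified), "rvec" (rotation vector, rad) and "tvec" (3), from world to camera coordinates, as OpenCV has them. Camera axes: x right, y down, z forward; pixel columns grow to the right and rows downward; lengths in m; the calibration is good to about 2 mm. A picture is of the moment at which its call begins: read the wrist's pose just before it. calibration takes no time and is no camera call; for the wrist camera it gives the pose at the moment of the call.
- manip.finish_job(): hands the job in, once; it reports no verdict.
The state is a dict: "time_s": time; "qpos": joint angles; "joint_velocities": joint speeds; "effort": joint torques, N m; "ee_pos": TCP position; "tcp_rot": TCP orientation; "wrist_force": force on the tool from outside, world axes, zero at the start; "ft_torque": the same for the moment, N m; "finger_gap": finger opening in m.
Only numpy, scipy, OpenCV 4.12 (cv2) and the standard library are available. Lean on these libraries where they do the work, as an engineer would, in place of code of your own. Each camera call takes 0.05 s, during which the arm holds its last target. There are 200 camera calls.

TASK

The pulley on this key grinder's spindle is loose. Turn the crank until the flat on the shaft faces straight up at the set-screw in the hub; only then take the larger T-handled hex key from its stand, seat it fully in the set-screw and tighten it clockwise by about a quarter turn, without leaning on it or wrenching it. Then put the key back in its own stand, fully down, and leave everything else on the bench where it is.

Things in the scene. Friction and masses are not known exactly. Their poses are not given: they have to be found in the camera images.
- arbor: The spindle fixture, bolted to the bench; base plate 120 (x) by 200 mm (y -110 to +90), 14 mm thick. Origin on the bench. The 30 mm shaft, with a flat along its whole length, runs along the fixture's y, 88 mm up, through two bearing blocks (y -85 and +55, top 119 mm). Pulley hub between them: flanges at y -72 to -56, top 131 mm; round 44 mm boss at y -30 with the set-screw. Crank at the +y end.
- screw_top (a point): Centre of the set-screw's upper face, facing up: x 0, y -30, z 133 mm in the fixture's frame, 1 mm below the boss rim. This point turns with the fixture, not with the screw: which way the hex socket's corners point differs at every start, is given nowhere, and must be seen or felt (it repeats every 60 degrees).
- screw_floor (a point): Bottom of the set-screw's hex socket (15 mm across flats), 15 mm straight below screw_top; the seated key's tip stands here. The key drops in when turned within about 10 degrees of a match, and then has about 11 degrees of play each way; otherwise it rests on the screw with only its 3 mm nose inside. Rubbing there with a few newtons does not turn the screw.
- setscrew (a joint): Turn of the set-screw in rad, grows clockwise seen from above (tightening). It starts loose, 0 to 0.35; from 1.0 on it counts as tight (a quarter turn always gets there); 2.2 is a hard stop, not needed and not to be forced. Takes 0.14 Nm at 0, rising evenly to 0.19 at 1.0 and 0.25 Nm at 2.2; stays where it is left.
- shaft (a joint): Turn of shaft and crank in rad about the fixture's own +y axis. At 0 the crank arm and the flat both face straight up, so the flat faces the set-screw; positive leans the crank towards the fixture's +x. Starts at 0.5 to 1.2; range -0.7 to 1.4. Stays where it is left (friction about 0.16 Nm).
- crank_handle (a point): Middle of the crank's handle: a black round grip, 14 mm thick and 46 mm long, lying along the fixture's y and free to spin on its pin, 50 mm from the shaft axis, on the outer side of the crank arm (arm 22 by 12 mm, centred 31 mm towards the fixture's -y from this point).
- shaft_axis (a point): Point on the shaft's axis about which the handle's middle swings (fixed to the fixture: x 0, y 116, z 88 mm).
- hex_key: The larger T-handled hex key, steel with black cross bar, 0.18 to 0.28 kg, upright in its stand. Origin: tip of its nose; z up to the bar, x along the bar. Nose 9 mm thick, 3 mm long; then hex shank 14 mm across flats (corners on x and every 60 degrees) up to 95 mm. The force between key and fixture, pushing and turning together, must stay under 80 N: 0.3 Nm of turning alone makes about 45 N.
- hex_key_bar (a point): Middle of the large key's cross bar, 104 mm above its tip; the bar is 90 mm long (along the key's x), 16 mm wide and 18 mm high.
- key_stand: Wooden block 56 by 56 by 50 mm fixed to the bench, the stand of the larger key. Origin under its centre.
- key_stand_hole0 (a point): Mouth of the larger key's hole, centre of the block's top face (50 mm up). Hole 17 mm wide, 40 mm deep, chamfered 2 mm.
- small_key: The smaller T-handled key of the same shape, not needed, standing in a like block (the two blocks may be either way round). Origin: its tip; bar 62 by 13 mm, its top 94 mm above the tip.
- tin: Closed green tin, 72 mm wide, 100 mm high, standing on the bench; not needed. Origin under its centre.
- blank_tray: Open cardboard tray 110 by 80 by 35 mm on the bench; not needed. Origin under its centre.
- spare_wheel: Spare metal wheel, 70 mm wide and 22 mm high, lying on the bench; not needed. Origin under its centre.
Mind the look-alikes: they are no part of the job. Leave any pink or yellow look-alike of the hex_key alone.

How it is judged:
By the outcome, as a careful person would: the job done as asked, in the order asked, and still so for the second after the job is handed in, with the robot touching nothing.
It also fails if it takes over 72 s, if anything falls off the work surface, if the arm or the gripper's body presses on something with over 40 N, if the wrist force passes 120 N, or if a joint passes its speed limit or range.

## Working session

There is one attempt and no reset: what is moved stays moved. The work goes in short steps, Python scripts to look and compute and a tool call to move; the robot and the scene stay as the last step left them, time stands still between calls to the robot, and variables do not carry over. Pictures are saved under pics/ and viewed, about 8 in all and at most 12, crops included, and the job is handed in when it is done.

Besides the shell and the picture viewer there is one more tool, called after "Call:" by a JSON object that holds its "op" and its "data". step_arm: Moves the arm, as the interface text tells. Its arguments: {"type":"object","properties":{"plan":{"type":"array","items":{"type":"array"}},"newtons":{"type":"number"}},"required":["plan"]}

```bash
mkdir -p pics; ls
python3 - <<'E'
from plant import manip
import cv2,numpy as np
a=manip.read_camera("scene");b=manip.read_camera("top")
cv2.imwrite("pics/scene.png",a);cv2.imwrite("pics/top.png",b)
for n in ["scene","top","wrist"]:
    print(n,manip.calibration(n))
print(manip.read_state())
E
```

```text
pics
scene {'mtx': array([[477.48270869,   0.        , 313.76234621],
       [  0.        , 477.48270869, 194.73247981],
       [  0.        ,   0.        ,   1.        ]]), 'distortion': array([-0.07079398,  0.        ,  0.        ,  0.        ,  0.        ]), 'rvec': array([ 2.01508821,  1.06584115, -0.51057326]), 'tvec': array([-0.31237049, -0.19394559,  1.84982493])}
top {'mtx': array([[515.29349676,   0.        , 320.41986838],
       [  0.        , 515.29349676, 194.15615171],
       [  0.        ,   0.        ,   1.        ]]), 'distortion': array([-0.00762339,  0.        ,  0.        ,  0.        ,  0.        ]), 'rvec': array([ 2.17002644, -2.1722413 ,  0.07806976]), 'tvec': array([0.01432821, 0.56881737, 1.35541416])}
wrist {'mtx': array([[354.62514134,   0.        , 312.76404689],
       [  0.        , 354.62514134, 199.87589746],
       [  0.        ,   0.        ,   1.        ]]), 'distortion': array([-0.04565245,  0.        ,  0.        ,  0.        ,  0.        ]), 'rvec': array([-2.3091795 , -1.76078276, -0.24954097]), 'tvec': array([-0.54876952, -0.03654914,  0.37945928])}
{'time_s': 0.1, 'qpos': array([ 1.16881516e+00,  3.26867833e-01, -1.93486999e-01,  1.05199843e+00,
       -1.50672933e-06,  1.43663668e+00]), 'joint_velocities': array([ 0.0009785 ,  0.00077149,  0.00233958,  0.00047862,  0.00118035,
       -0.00151166]), 'effort': array([-4.07679236e-04, -4.44238329e+01,  2.63038784e+01,  7.88880105e-03,
       -2.33078053e-04,  1.02749203e-05]), 'ee_pos': array([0.14530917, 0.52991651, 0.23058001]), 'tcp_rot': array([ 0.7006308 ,  0.09387549,  0.70092137, -0.09493738]), 'wrist_force': array([-0.49237054,  0.32720886, -1.35895402]), 'ft_torque': array([ 0.02983049, -0.01229967, -0.01973637]), 'finger_gap': 0.08549235356978468}
```

View pics/scene.png

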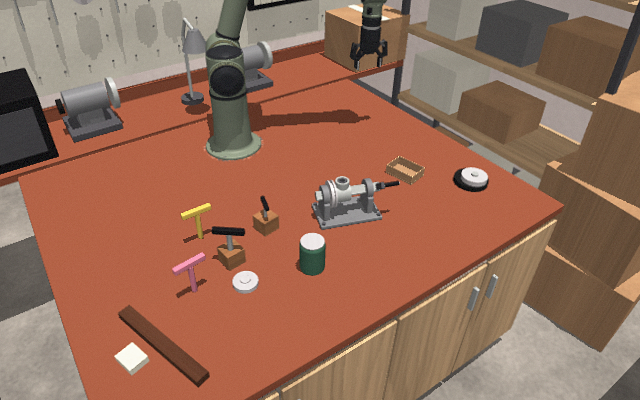

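View pics/top.png

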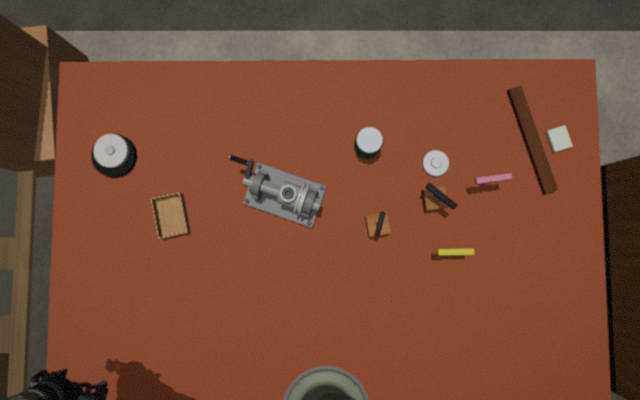

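The scene view shows the fixture near (345,200), the large key in its stand at (230,240) and the small key at (265,215). In the top view the boss is at (288,194), the crank handle at (241,160), the large key's bar at (441,197) and the small key's at (380,224). The pink (493,179) and yellow (456,252) look-alikes stand close by. Next I'll make a helper and enlarged crops.

```bash
cat > h.py <<'E'
from plant import manip
import cv2,numpy as np
from scipy.spatial.transform import Rotation as R
np.set_printoptions(precision=4,suppress=True)
def cal(n):
    c=manip.calibration(n); return c["mtx"],c["distortion"],np.array(c["rvec"]),np.array(c["tvec"])
def ray(c,px):
    M,d,r,t=c
    u=cv2.undistortPoints(np.array([[px]],float),M,d)[0,0]
    Rm=cv2.Rodrigues(r)[0]; v=Rm.T@np.array([u[0],u[1],1]); return -Rm.T@t, v/np.linalg.norm(v)
def plane(c,px,z):
    o,v=ray(c,px); return o+v*(z-o[2])/v[2]
def tri(obs):
    A=np.zeros((3,3));b=np.zeros(3);L=[]
    for c,px in obs:
        o,v=ray(c,px);P=np.eye(3)-np.outer(v,v);A+=P;b+=P@o;L.append((o,v))
    x=np.linalg.solve(A,b)
    return x,[np.linalg.norm((np.eye(3)-np.outer(v,v))@(x-o)) for o,v in L]
def proj(c,P):
    M,d,r,t=c; return cv2.projectPoints(np.atleast_2d(np.array(P,float)),r,t,M,d)[0][:,0]
def tool():
    s=manip.read_state();q=s["tcp_rot"]; return s["ee_pos"],R.from_quat([q[1],q[2],q[3],q[0]]),s
def show(s=None):
    p,r,s=tool();print("t",round(s["time_s"],2),"pos",p,"F",s["wrist_force"],"T",s["ft_torque"],"gap",round(s["finger_gap"],4));print("axes x",r.as_matrix()[:,0],"y",r.as_matrix()[:,1],"z",r.as_matrix()[:,2],"q",s["qpos"])
def delta(target,Rm=None):
    p,r,s=tool();print("shift",r.inv().apply(np.array(target)-p),"turn",(r.inv()*R.from_matrix(Rm)).as_rotvec() if Rm is not None else None)
E
python3 - <<'E'
from h import *
import pickle
t=cal("top");s=cal("scene");w=cal("wrist")
show()
p,r,_=tool()
o=ray(w,(312,200)); print("cam in tool",r.inv().apply(o[0]-p),r.inv().apply(o[1]))
for n,px,z in [("boss",(288,194),.133),("handle",(241,160),.11),("big bar",(441,197),.12),("small",(380,224),.1),("tin",(369,140),.1),("tray",(171,216),.035),("wheel",(114,153),.022),("yellow",(456,252),.1),("pink",(493,179),.1),("white",(436,163),.02)]:
    print(n,plane(t,px,z))
print(tri([(t,(441,196)),(s,(228,231))]),tri([(t,(288,194)),(s,(343,182))]))
a=cv2.imread("pics/top.png")[140:250,220:480];b=cv2.imread("pics/scene.png")[160:280,170:430]
cv2.imwrite("pics/c1.png",np.vstack([cv2.resize(a,None,fx=3,fy=3,interpolation=2)[:,:780],np.zeros((1,780,3),np.uint8)])[:330])
cv2.imwrite("pics/c2.png",np.vstack([cv2.resize(a[:,:],None,fx=2.5,fy=2.5,interpolation=2),cv2.resize(b,None,fx=2.5,fy=2.5,interpolation=2)]))
E
```

```text
t 0.1 pos [0.1453 0.5299 0.2306] F [-0.4924  0.3272 -1.359 ] T [ 0.0298 -0.0123 -0.0197] gap 0.0855
axes x [-0.0006 -0.0014 -1.    ] y [ 0.2646  0.9643 -0.0015] z [ 0.9643 -0.2646 -0.0002] q [ 1.1688  0.3269 -0.1935  1.052  -0.      1.4366]
cam in tool [-0.1428 -0.0001 -0.0711] [ 0.9597 -0.0027  0.2809]
boss [0.56   0.0923 0.133 ]
handle [0.6486 0.2136 0.11  ]
big bar [ 0.5531 -0.287   0.12  ]
small [ 0.4868 -0.1371  0.1   ]
tin [ 0.7008 -0.1113  0.1   ]
tray [0.5102 0.4111 0.035 ]
wheel [0.6823 0.5752 0.022 ]
yellow [ 0.4167 -0.3261  0.1   ]
pink [ 0.6001 -0.4235  0.1   ]
white [ 0.6529 -0.2975  0.02  ]
(array([ 0.5566, -0.288 ,  0.1125]), [np.float64(0.0008127532912991599), np.float64(0.0008127532912991734)]) (array([0.5624, 0.0953, 0.1241]), [np.float64(0.0028239097170897373), np.float64(0.0028239097170897703)])
```

View pics/c2.png

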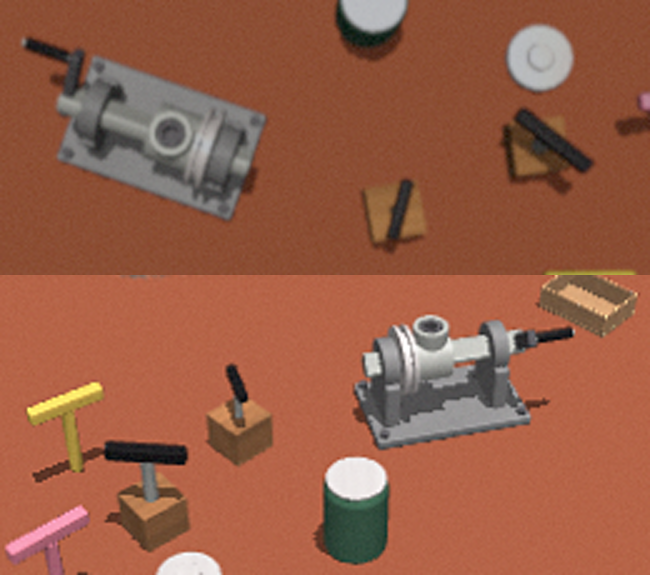

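Crops: the fixture plate's corners are at (97,58), (265,118), (235,218) and (58,157) in the crop. The handle leans to the fixture's +x at (48,50), and the big key stands at (553,140). I'm moving the wrist camera over the fixture with the jaws across the handle.

Call:
{"op": "step_arm", "data": {"plan": [[[0,0,0],[-0.002,-0.0144,0.039],1],[[0,0,0],[-0.002,-0.0144,0.039],1],[[0,0,0],[-0.002,-0.0144,0.039],1],[[0,0,0],[-0.002,-0.0144,0.039],1],[[0,0,0],[-0.002,-0.0144,0.039],1],[[0,0,0],[-0.002,-0.0144,0.039],1],[[0,0,0],[-0.002,-0.0144,0.039],1],[[0,0,0],[-0.002,-0.0144,0.039],1],[[0,0,0],[-0.002,-0.0144,0.039],1],[[0,0,0],[-0.002,-0.0144,0.039],1],[[0,0,0],[-0.002,-0.0144,0.039],1],[[0,0,0],[-0.002,-0.0144,0.039],1]]}}

```text
time_s: 1.1
ee_pos: [0.5492, 0.2411, 0.2487]
tcp_rot: [0.698, 0.086, 0.705, -0.09]
wrist_force: [0.1, 0.8, -0.0]
finger_gap: 0.0854
```

Call:
{"op": "step_arm", "data": {"plan": [[[-0.124,0,0],[0,-0.014,0.039],1],[[-0.124,0,0],[0,-0.02,0.037],1],[[-0.124,0,0],[0,0,0],0],[[-0.124,0,0],[0,0,0],0],[[-0.124,0,0],[0,0,0],0],[[-0.124,0,0],[0,0,0],0],[[-0.124,0,0],[0,0,0],0],[[-0.124,0,0],[0,0,0],0],[[-0.124,0,0],[0,0,0],0],[[-0.124,0,0],[0,0,0],0],[[-0.124,0,0],[0,0,0],0],[[-0.124,0,0],[0,0,0],0]]}}

```text
time_s: 2.1
ee_pos: [0.6227, 0.1817, 0.2378]
tcp_rot: [0.565, -0.413, 0.58, 0.417]
wrist_force: [-0.3, 0.5, 0.9]
finger_gap: 0.0429
```

Run:
```python
from h import *
import pickle
show(); c=cal("wrist"); a=manip.read_camera("wrist"); pickle.dump(c,open("w1.pkl","wb")); cv2.imwrite("pics/w1.png",a)
t=cal("top")
C=[plane(t,(x/2.5+220,y/2.5+140),.014) for x,y in [(97,58),(265,118),(235,218),(58,157)]]
print(np.array(C)); 
P=np.array([[.06,.09],[.06,-.11],[-.06,-.11],[-.06,.09]]);Q=np.array(C)[:,:2]
H=(P-P.mean(0)).T@(Q-Q.mean(0));th=np.arctan2(H[0,1]-H[1,0],H[0,0]+H[1,1]);Rm=np.array([[np.cos(th),-np.sin(th)],[np.sin(th),np.cos(th)]])
o=Q.mean(0)-Rm@P.mean(0);print("fixture",o,th,"boss",o+Rm@[0,-.03],"res",Q-(P@Rm.T+o))
```

```text
t 2.1 pos [0.6227 0.1817 0.2378] F [-0.2644  0.5377  0.8588] T [ 0.0097 -0.0407 -0.0182] gap 0.0429
axes x [-0.0215 -0.0082 -0.9997] y [-0.9501  0.3115  0.0179] z [ 0.3113  0.9502 -0.0145] q [ 0.1722  0.5291  0.1383  1.2025 -0.0044 -1.0818]
[[ 0.6544  0.1813  0.014 ]
 [ 0.5886 -0.0012  0.014 ]
 [ 0.4807  0.0312  0.014 ]
 [ 0.5466  0.2224  0.014 ]]
fixture [0.5709 0.1179] -0.336244549717684 boss [0.561  0.0895] res [[-0.0028 -0.0017]
 [-0.0027  0.0046]
 [ 0.0028 -0.0027]
 [ 0.0027 -0.0002]]
```

View pics/w1.png

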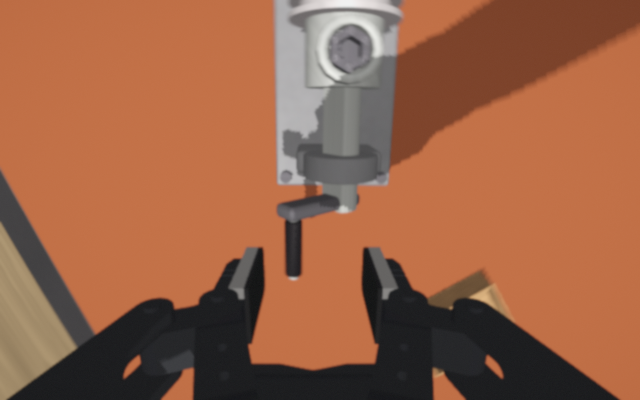

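Wrist view: the screw socket is at (349,48) with its hex visible. The crank handle runs from (293,220) to (293,277), and the plate's +y corners are at (278,184) and (387,184).

Run:
```python
from h import *
import pickle
w=pickle.load(open("w1.pkl","rb"));t=cal("top");s=cal("scene")
b=tri([(t,(288,193)),(s,(342.5,181)),(w,(349,48))]);print("boss",b,"w-only",plane(w,(349,48),.133))
hd=tri([(t,(239.5,160)),(w,(293,248)),(s,(388.5,184.5))]);print("handle",hd,tri([(t,(239.5,160)),(w,(293,248))]))
for px in [(278,184),(387,184)]: print("corner",plane(w,px,.014))
for z in (.105,.115,.125):
  print(z,"handle ends",plane(w,(293,220),z),plane(w,(293,277),z))
def axisfit(th,o):
  f=lambda x,y:np.array([o[0]+x*np.cos(th)-y*np.sin(th),o[1]+x*np.sin(th)+y*np.cos(th)])
  return f
c1,c2=plane(w,(278,184),.014)[:2],plane(w,(387,184),.014)[:2]
d=c1-c2;print("yaw from corners",np.arctan2(d[1],d[0]),np.linalg.norm(d))
# handle in fixture frame, origin from boss
for th in (-.336,-.35):
  Rm=R.from_euler('z',th).as_matrix();
  for bb in (b[0],plane(w,(349,48),.133)):
    r=Rm.T@(hd[0]-bb)+[0,-.03,.133];print(th,"handle fixture",r,"angle",np.arctan2(r[0],r[2]-.088))
a=cv2.imread("pics/w1.png")[10:90,305:395];cv2.imwrite("pics/w1c.png",cv2.resize(a,None,fx=6,fy=6,interpolation=cv2.INTER_CUBIC))
```

```text
boss (array([0.5648, 0.0923, 0.1308]), [np.float64(0.0021224630811763566), np.float64(0.0019393485466332953), np.float64(0.0020186212967159864)]) w-only [0.5661 0.0907 0.133 ]
handle (array([0.647 , 0.2147, 0.1197]), [np.float64(0.0010231622513031248), np.float64(0.003589265837206759), np.float64(0.004486608952482746)]) (array([0.6465, 0.2139, 0.1298]), [np.float64(0.0009503910643043148), np.float64(0.0009503910643043296)])
corner [0.6588 0.1852 0.014 ]
corner [0.5485 0.2219 0.014 ]
0.105 handle ends [0.6437 0.2002 0.105 ] [0.6606 0.2492 0.105 ]
0.115 handle ends [0.6422 0.1971 0.115 ] [0.6586 0.2443 0.115 ]
0.125 handle ends [0.6408 0.194  0.125 ] [0.6565 0.2395 0.125 ]
yaw from corners -0.3211140983093715 0.11625132362616951
-0.336 handle fixture [0.0372 0.1127 0.1219] angle 0.8314242158390666
-0.336 handle fixture [0.0355 0.1137 0.1197] angle 0.8415277721098608
-0.35 handle fixture [0.0352 0.1132 0.1219] angle 0.8038429453351136
-0.35 handle fixture [0.0334 0.1142 0.1197] angle 0.8123770191080845
```

View pics/w1c.png

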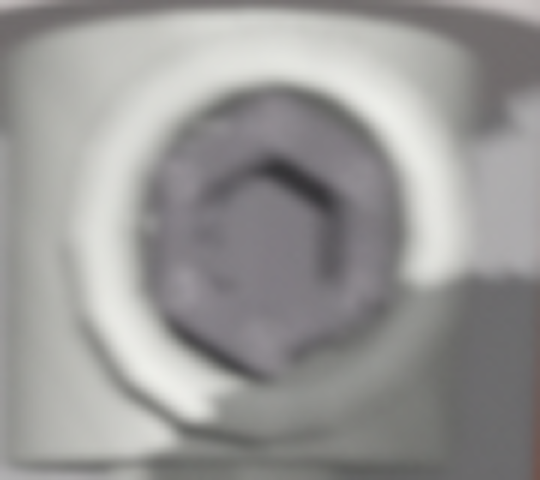

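The hex socket's corners lie nearly on the image vertical, about 4–5° clockwise. The handle angle is about 0.82 rad. Next I work out the move to grasp the handle.

```bash
cat >> h.py <<'E'
YAW=-.328
FX=np.array([np.cos(YAW),np.sin(YAW),0]);FY=np.array([-np.sin(YAW),np.cos(YAW),0]);UP=np.array([0,0,1.])
BOSS=np.array([.565,.091,.133]);ORG=BOSS+.03*FY-.133*UP
RG=np.column_stack([-UP,-FX,FY])
def fx(x,y,z): return ORG+FX*x+FY*y+UP*z
E
python3 - <<'E'
from h import *
delta(fx(.0366,.114,.103),RG)
E
```

```text
shift [ 0.1338 -0.0143  0.0414] turn [ 0.015  -0.0147 -0.0181]
```

Call:
{"op": "step_arm", "data": {"plan": [[[0.015,-0.015,-0.018],[0,-0.007,0.02],0],[[0,0,0],[0,-0.007,0.02],0],[[0,0,0],[0.03,0,0],0],[[0,0,0],[0.03,0,0],0],[[0,0,0],[0.03,0,0],0],[[0,0,0],[0.01,0,0],0],[[0,0,0],[0,0,0],0]]}}

```text
time_s: 2.73
ee_pos: [0.6538, 0.2211, 0.1346]
tcp_rot: [0.583, -0.406, 0.576, 0.405]
wrist_force: [0.0, -0.9, -0.9]
finger_gap: 0.0428
```

Run:
```python
from h import *
import pickle
show();delta(fx(.0366,.114,.103),RG)
c=cal("wrist"); a=manip.read_camera("wrist"); pickle.dump(c,open("w2.pkl","wb")); cv2.imwrite("pics/w2.png",a)
print(proj(c,[fx(.0366,.093,.122),fx(.0366,.139,.122),fx(0,-.03,.133)]))
```

```text
t 2.73 pos [0.6538 0.2211 0.1346] F [ 0.0438 -0.9113 -0.9383] T [ 0.0311  0.0123 -0.0178] gap 0.0428
axes x [ 0.0088  0.0045 -1.    ] y [-0.9399  0.3414 -0.0067] z [0.3414 0.9399 0.0072] q [ 0.2181  0.6465  0.0743  0.989   0.0025 -1.0043]
shift [ 0.0315  0.0057 -0.0081] turn [-0.0204  0.0072  0.0068]
[[ 324.5997  194.0214]
 [ 325.6157  284.0221]
 [ 428.0098 -145.735 ]]
```

View pics/w2.png

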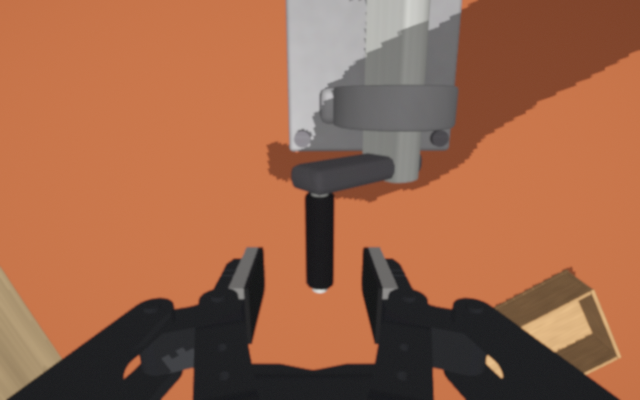

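The handle is between the jaws, from (319,195) to (319,288), about 5 px left of the prediction. That puts the angle near 0.88. I'm descending and gripping.

Call:
{"op": "step_arm", "data": {"plan": [[[-0.02,0.007,0.007],[0.017,0.003,-0.008],0],[[0,0,0],[0.017,0,0],0],[[0,0,0],[0,0,0],0],[[0,0,0],[0,0,0],-1],[[0,0,0],[0,0,0],-1],[[0,0,0],[0,0,0],-1],[[0,0,0],[0,0,0],-1],[[0,0,0],[0,0,0],-1]], "newtons": 30}}

```text
time_s: 3.45
ee_pos: [0.6511, 0.2169, 0.1107]
tcp_rot: [0.578, -0.411, 0.573, 0.41]
wrist_force: [-1.3, 0.0, -5.3]
finger_gap: 0.0126
```

Run:
```python
from h import *
show();p,r,_=tool();g=p+r.as_matrix()[:,0]*.019;e=g-ORG
p2=p-r.as_matrix()[:,0]*.019-ORG
print("grasp in fixture",p2@FX,p2@FY,p2[2],"ang",np.arctan2(p2@FX,p2[2]-.088),np.hypot(p2@FX,p2[2]-.088))
```

```text
t 3.45 pos [0.6511 0.2169 0.1107] F [-1.2802  0.021  -5.2721] T [ 0.0367  0.145  -0.046 ] gap 0.0126
axes x [ 0.006   0.0036 -1.    ] y [-0.9454  0.3259 -0.0045] z [0.3258 0.9454 0.0053] q [ 0.2131  0.6612  0.0368  0.9397  0.0022 -1.0258]
grasp in fixture 0.040888452717193914 0.11678710654470788 0.129713151755536 ang 0.7754144391965977 0.05841106568952991
```

Call:
{"op": "step_arm", "data": {"plan": [[[0,0,0],[0,0,0],-0.2],[[0,0,0],[0,0,0],-0.2],[[0,0,0],[0.008,0,0],-0.2],[[0,0,0],[0.006,0,0],-0.2],[[0,0,0],[0,0,0],-1],[[0,0,0],[0,0,0],-1],[[0,0,0],[0,0,0],-1],[[0,0,0],[0,0,0],-1]], "newtons": 30}}

```text
time_s: 4.12
ee_pos: [0.6544, 0.2181, 0.0996]
tcp_rot: [0.581, -0.412, 0.571, 0.409]
wrist_force: [-1.2, 0.1, 0.5]
finger_gap: 0.0128
```

Run:
```python
from h import *
show();p,r,_=tool()
p2=p-r.as_matrix()[:,0]*.019-ORG
print("grasp in fixture",p2@FX,p2@FY,p2[2])
```

```text
t 4.12 pos [0.6544 0.2181 0.0996] F [-1.1599  0.1286  0.4846] T [-0.0044  0.1899 -0.0752] gap 0.0128
axes x [ 0.0137  0.0061 -0.9999] y [-0.9453  0.3261 -0.011 ] z [0.326  0.9453 0.0103] q [ 0.2134  0.6714  0.025   0.9097  0.0031 -1.0252]
grasp in fixture 0.04352672933064186 0.11892473070852912 0.11859631189162648
```

Call:
{"op": "step_arm", "data": {"plan": [[[0,0,0],[-0.0065,0.0053,0],-1],[[0,0,0],[-0.0065,0.0077,0],-1],[[0,0,0],[-0.0048,0.0087,0],-1],[[0,0,0],[-0.0029,0.0096,0],-1],[[0,0,0],[-0.001,0.0085,0],-1],[[0,0,0],[0,0,0],-1]]}}

```text
time_s: 4.62
ee_pos: [0.6211, 0.2299, 0.1234]
tcp_rot: [0.585, -0.414, 0.568, 0.405]
wrist_force: [1.0, 1.9, -6.3]
finger_gap: 0.0131
```

Run:
```python
from h import *
import pickle
show();p,r,_=tool()
p2=p-r.as_matrix()[:,0]*.019-ORG
print("grasp in fixture",p2@FX,p2@FY,p2[2])
c=cal("wrist"); a=manip.read_camera("wrist"); pickle.dump(c,open("w3.pkl","wb")); cv2.imwrite("pics/w3.png",a)
```

```text
t 4.62 pos [0.6211 0.2299 0.1234] F [ 1.0411  1.9358 -6.3404] T [ 0.1575 -0.0256 -0.0672] gap 0.0131
axes x [ 0.028   0.0031 -0.9996] y [-0.944   0.3289 -0.0255] z [0.3287 0.9444 0.0121] q [ 0.2449  0.5921 -0.0554  0.8954 -0.0038 -0.9909]
grasp in fixture 0.007894103773722672 0.11930504355050506 0.14234846382595617
```

View pics/w3.png

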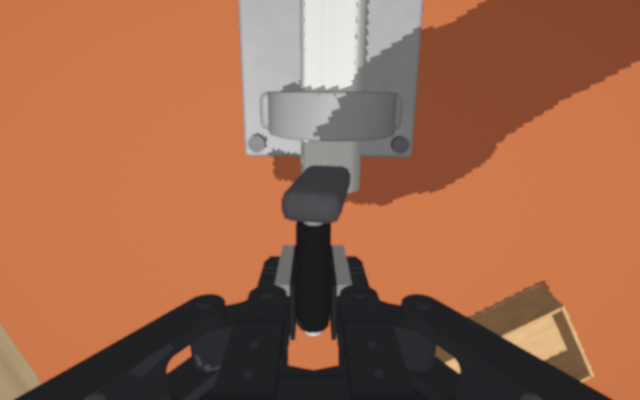

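The handle now stands nearly upright: it spans (313,222) to (313,331), and the plate corners are at (246,156) and (411,155). Measuring what is left to turn.

Run:
```python
from h import *
import pickle
w=pickle.load(open("w3.pkl","rb"))
a,b=plane(w,(246,156),.014),plane(w,(411,155),.014);d=a-b;m=(a+b)/2
print("corners",a,b,"len",np.linalg.norm(d),"yaw",np.arctan2(d[1],d[0]),"mid fixture x",(m-ORG)@FX,(m-ORG)@FY)
for z in (.134,.138):
  for px in ((313,224),(313,331)): 
    h=plane(w,px,z);print(z,"handle",h,(h-m)@FX,(h-ORG)@FX,(h-ORG)@FY)
for px in ((301,30),(366,30),(301,85),(361,85)):
  h=plane(w,px,.095);print("shaft/block",(h-ORG)@FX,(h-ORG)@FY)
p=plane(w,(302,165),.088);q=plane(w,(359,165),.088);print("shaft mid",((p+q)/2-ORG)@FX)
```

```text
corners [0.6598 0.1855 0.014 ] [0.548  0.2232 0.014 ] len 0.11791756802794709 yaw -0.32460935090505566 mid fixture x 0.00028353503506300975 0.08983162380369064
0.134 handle [0.6134 0.208  0.134 ] 0.007854601557699688 0.008138136592762697 0.09636710221469029
0.134 handle [0.63   0.2555 0.134 ] 0.00822739441325373 0.008510929448316747 0.14662567538301688
0.138 handle [0.6128 0.2066 0.138 ] 0.007744527033884204 0.008028062068947212 0.09484282597244675
0.138 handle [0.6289 0.2526 0.138 ] 0.008105955509937257 0.008389490545000267 0.14356929494362336
shaft/block 0.013841599876345506 0.019712891550325254
shaft/block -0.01484726855006037 0.019974264644832658
shaft/block 0.014217740910955245 0.04313984318458274
shaft/block -0.01327120970699005 0.04332152059396563
shaft mid 0.0003124608486905557
```

Call:
{"op": "step_arm", "data": {"plan": [[[0,0,0],[0,0.005,0],-1],[[0,0,0],[0.0005,0.004,0],-1],[[0,0,0],[0,0,0],-1]]}}

```text
time_s: 4.92
ee_pos: [0.6136, 0.2326, 0.1238]
tcp_rot: [0.586, -0.415, 0.567, 0.404]
wrist_force: [1.1, -0.1, -2.7]
finger_gap: 0.0131
```

Run:
```python
from h import *
show();p,r,_=tool()
p2=p-r.as_matrix()[:,0]*.019-ORG
print("grasp in fixture",p2@FX,p2@FY,p2[2])
```

```text
t 4.92 pos [0.6136 0.2326 0.1238] F [ 1.0733 -0.068  -2.7457] T [-0.0648 -0.2934  0.0285] gap 0.0131
axes x [ 0.0311  0.0024 -0.9995] y [-0.9438  0.3294 -0.0286] z [0.3291 0.9442 0.0125] q [ 0.2525  0.5792 -0.0775  0.8834 -0.0055 -0.9828]
grasp in fixture -0.000164991114948409 0.11944076809836524 0.1427946948042422
```

Call:
{"op": "step_arm", "data": {"plan": [[[0,0,0],[0,0,0],-0.6],[[0,0,0],[0,0,0],-0.2],[[0,0,0],[0,0,0],0],[[0,0,0],[0,0,0],0],[[0,0,0],[-0.02,0,0],0],[[0,0,0],[-0.03,0,0],0],[[0,-0.01,-0.03],[-0.03,0,-0.02],0],[[0,0,0],[-0.02,0,-0.03],0],[[0,0,0],[0,0,-0.012],0],[[0,0,0],[0,0,0],0]]}}

```text
time_s: 5.75
ee_pos: [0.5841, 0.1737, 0.2217]
tcp_rot: [0.59, -0.42, 0.561, 0.401]
wrist_force: [-0.5, 0.7, -0.9]
finger_gap: 0.0426
```

Run:
```python
from h import *
import pickle
show()
c=cal("wrist"); a=manip.read_camera("wrist"); pickle.dump(c,open("w4.pkl","wb")); cv2.imwrite("pics/w4.png",a)
q=proj(c,[BOSS,fx(0,.139,.138)]);print(q)
u,v=q[0].astype(int)
v0=max(v-45,0)
b=cv2.resize(a[v0:v0+90,u-45:u+45],None,fx=5,fy=5,interpolation=cv2.INTER_CUBIC)
c2=a[:,180:450]; c2=cv2.resize(c2,None,fx=1.125,fy=1.125)
print("crop origin",u-45,v0); 
k=np.zeros((450,b.shape[1]+c2.shape[1],3),np.uint8);k[:b.shape[0],:b.shape[1]]=b;k[:c2.shape[0],b.shape[1]:]=c2
cv2.imwrite("pics/w4c.png",k);print(k.shape)
```

```text
t 5.75 pos [0.5841 0.1737 0.2217] F [-0.489   0.7056 -0.9054] T [0.0187 0.024  0.0252] gap 0.0426
axes x [ 0.049   0.0032 -0.9988] y [-0.9444  0.3257 -0.0453] z [0.3252 0.9455 0.019 ] q [ 0.1706  0.405  -0.1022  1.0146 -0.0051 -1.0686]
[[305.2173  72.2044]
 [307.2389 313.1721]]
crop origin 260 27
(450, 754, 3)
```

View pics/w4c.png

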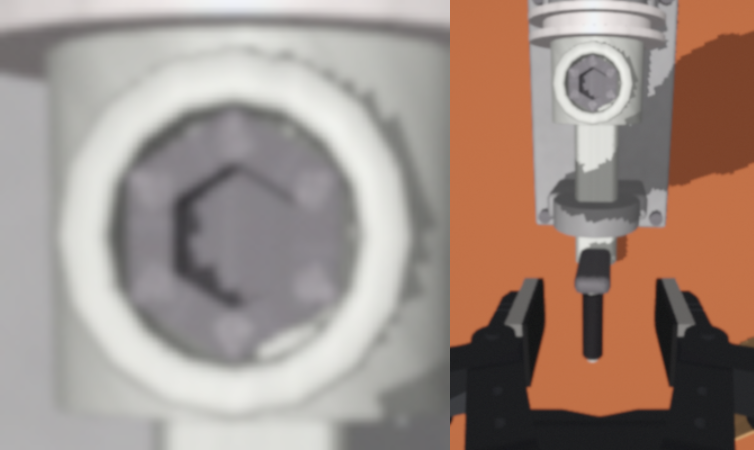

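The boss is centred at about px (307,74) with the hex corners on the image vertical, which is the fixture's y. The handle end at (307,320) matches the prediction for shaft = 0 at (307,313). Before moving to the key I check these numerically.

```bash
cat >> h.py <<'E'
def RZ(deg):
    a=np.radians(deg);z=np.array([np.cos(a),np.sin(a),0]);return np.column_stack([-UP,np.cross(z,-UP),z])
E
python3 - <<'E'
from h import *
import pickle
w=pickle.load(open("w4.pkl","rb"))
f=lambda x,y:(260+x/5,27+y/5)
b=plane(w,f(237,235),.134);print("boss",b,(b-BOSS)@FX,(b-BOSS)@FY)
D=np.array([plane(w,f(*q),.133) for q in [(233,130),(312,183),(313,287),(233,333),(153,287),(150,185)]])
print("screw centre",D.mean(0));v=D-D.mean(0);a=np.degrees(np.arctan2(v[:,1],v[:,0]));print("corner angs",a%60, np.linalg.norm(v,axis=1))
for px in ((307,281),(307,320)):
  h=plane(w,px,.138);print("handle x",(h-ORG)@FX,(h-ORG)@FY)
t=cal("top");g=lambda x,y:(x/2.5+220,y/2.5+140)
k=[plane(t,g(522,113),.121),plane(t,g(590,166),.121)];d=k[0]-k[1];print("bar",sum(k)/2,np.degrees(np.arctan2(d[1],d[0])),np.linalg.norm(d))
delta([.556,-.289,.2],RZ(54))
E
```

```text
boss [0.564  0.0925 0.134 ] -0.0013952917017719302 0.0011027201518103657
screw centre [0.5646 0.0922 0.133 ]
corner angs [10.2347 12.549   9.2294 11.1528 12.8214 10.7625] [0.0121 0.0115 0.0117 0.0117 0.0117 0.0116]
handle x -8.643696094880943e-05 0.11183684888093016
handle x 0.00023701286777494819 0.14502312045951282
bar [ 0.556  -0.2903  0.121 ] 51.39969413915202 0.08479561552891585
shift [ 0.0186 -0.1228 -0.448 ] turn [0.2969 0.0264 0.0425]
```

Call:
{"op": "step_arm", "data": {"plan": [[[0,0,0],[0,-0.0108,-0.039],0],[[0,0,0],[0,-0.0108,-0.039],0],[[0,0,0],[0.001,-0.0108,-0.039],0],[[0,0,0],[0.001,-0.0108,-0.039],0],[[0,0,0],[0.001,-0.0108,-0.039],0],[[0,0,0],[0.001,-0.0108,-0.039],0],[[0,0,0],[0.001,-0.0108,-0.039],0],[[0,0,0],[0.001,-0.0108,-0.039],0],[[0,0,0],[0.001,-0.0108,-0.039],0],[[0.1,0.013,0.021],[0.001,-0.01,-0.038],0],[[0.1,0.013,0.021],[0.001,-0.01,-0.038],0],[[0.1,0,0],[0,0,0],0]]}}

```text
time_s: 6.8
ee_pos: [0.5587, -0.2725, 0.1877]
tcp_rot: [0.627, -0.315, 0.632, 0.329]
wrist_force: [0.2, 0.0, -0.3]
finger_gap: 0.0427
```

Run:
```python
from h import *
import pickle
show();delta([.556,-.289,.2],RZ(54))
c=cal("wrist"); a=manip.read_camera("wrist"); pickle.dump(c,open("w5.pkl","wb")); cv2.imwrite("pics/w5.png",a)
```

```text
t 6.8 pos [ 0.5587 -0.2725  0.1877] F [ 0.198   0.0221 -0.3012] T [ 0.0101 -0.0315  0.0157] gap 0.0427
axes x [-0.0153  0.0133 -0.9998] y [-0.8108  0.585   0.0202] z [0.5851 0.8109 0.0019] q [-0.5739  0.5031 -0.0344  1.0533  0.0029 -1.5197]
shift [-0.0125 -0.0072 -0.015 ] turn [ 0.0033  0.0018 -0.0202]
```

View pics/w5.png

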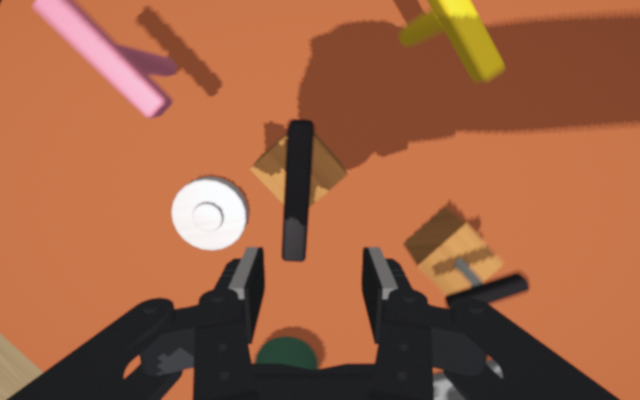

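The big key's black bar runs from (301,121) to (293,258). The small key (487,291), pink and yellow are all clear of the fingers.

Run:
```python
from h import *
import pickle
w=pickle.load(open("w5.pkl","rb"));t=cal("top")
print(tri([(w,(297.2,190)),(t,(442.4,195.8))]))
for z in (.119,.123):
  a,b=plane(w,(301,122),z),plane(w,(293.5,258),z);d=b-a;print(z,(a+b)/2,np.degrees(np.arctan2(d[1],d[0])),np.linalg.norm(d))
ang=np.degrees(np.arctan2(d[1],d[0]))
# block top corners
for px in [(252,170),(347,172)]: print("block",plane(w,px,.05))
m=(a+b)/2
delta([m[0],m[1],.097],RZ(ang))
```

```text
(array([ 0.5561, -0.2906,  0.12  ]), [np.float64(3.201282218409297e-05), np.float64(3.20128221842269e-05)])
0.119 [ 0.5578 -0.2885  0.119 ] 50.4146937457439 0.0871374774714235
0.123 [ 0.5571 -0.2894  0.123 ] 50.41469374574388 0.08548793198568233
block [ 0.5878 -0.3114  0.05  ]
block [ 0.527 -0.265  0.05 ]
shift [ 0.0899 -0.0122 -0.0176] turn [ 0.0642  0.0036 -0.0219]
```

Call:
{"op": "step_arm", "data": {"plan": [[[0.064,0.004,-0.022],[0,-0.007,-0.009],0],[[0,0,0],[0,-0.006,-0.009],0],[[0,0,0],[0.01,0,0],0],[[0,0,0],[0,0,0],0]]}}

```text
time_s: 7.18
ee_pos: [0.5589, -0.2886, 0.1705]
tcp_rot: [0.638, -0.301, 0.639, 0.307]
wrist_force: [-0.5, -0.1, 0.7]
finger_gap: 0.0425
```

Run:
```python
from h import *
show();delta([.557,-.289,.096],RZ(50.4))
```

```text
t 7.18 pos [ 0.5589 -0.2886  0.1705] F [-0.5455 -0.1158  0.6524] T [0.0869 0.0506 0.0011] gap 0.0425
axes x [-0.0048  0.0072 -1.    ] y [-0.7762  0.6304  0.0082] z [0.6304 0.7762 0.0025] q [-0.5956  0.52   -0.0518  1.0071  0.0032 -1.4843]
shift [ 0.0746  0.0006 -0.0017] turn [ 0.009   0.0025 -0.0082]
```

Call:
{"op": "step_arm", "data": {"plan": [[[0.009,0.002,-0.008],[0.02,0,-0.002],0],[[0,0,0],[0.028,0,0],0],[[0,0,0],[0.022,0,0],0],[[0,0,0],[0.006,0,0],0],[[0,0,0],[0,0,0],0]]}}

```text
time_s: 7.6
ee_pos: [0.5594, -0.2837, 0.0908]
tcp_rot: [0.638, -0.305, 0.637, 0.307]
wrist_force: [0.3, 0.1, 0.7]
finger_gap: 0.0428
```

Run:
```python
from h import *
show();delta([.557,-.289,.096],RZ(50.4))
```

```text
t 7.6 pos [ 0.5594 -0.2837  0.0908] F [0.2747 0.1241 0.7294] T [ 0.0236  0.0281 -0.0156] gap 0.0428
axes x [-0.      0.0041 -1.    ] y [-0.7803  0.6254  0.0026] z [0.6254 0.7803 0.0032] q [-0.5887  0.5852 -0.1604  0.8275  0.0034 -1.4838]
shift [-0.0052 -0.0014 -0.0056] turn [ 0.0154  0.0032 -0.0026]
```

Call:
{"op": "step_arm", "data": {"plan": [[[0.015,0.003,-0.003],[-0.005,-0.001,-0.006],0],[[0,0,0],[0,0,0],0],[[0,0,0],[0,0,0],-1],[[0,0,0],[0,0,0],-1],[[0,0,0],[0,0,0],-1],[[0,0,0],[0,0,0],-1],[[0,0,0],[0,0,0],-1]], "newtons": 70}}

```text
time_s: 8.18
ee_pos: [0.5585, -0.2892, 0.1013]
tcp_rot: [0.64, -0.304, 0.638, 0.301]
wrist_force: [-0.3, -0.1, -3.2]
finger_gap: 0.0146
```

Run:
```python
from h import *
show();delta([.557,-.289,.096],RZ(50.4))
```

```text
t 8.18 pos [ 0.5585 -0.2892  0.1013] F [-0.2782 -0.0711 -3.2194] T [ 0.0244  0.0359 -0.0204] gap 0.0146
axes x [ 0.0047 -0.0026 -1.    ] y [-0.7725  0.635  -0.0053] z [0.635  0.7725 0.001 ] q [-0.5953  0.5721 -0.1538  0.8395  0.0005 -1.478 ]
shift [ 0.0053  0.0013 -0.0009] turn [0.0031 0.001  0.0053]
```

Call:
{"op": "step_arm", "data": {"plan": [[[0,0,0],[-0.01,0,0],-1],[[0,0,0],[-0.02,0,0],-1],[[0,0,0],[-0.03,0,0],-1],[[0,0,0],[-0.038,0,0],-1],[[0,0,0],[-0.038,0,0],-1],[[0,0,0],[-0.038,0,0],-1],[[0,0,0],[0,0,0],-1]]}}

```text
time_s: 8.77
ee_pos: [0.556, -0.2879, 0.2823]
tcp_rot: [0.64, -0.302, 0.639, 0.302]
wrist_force: [1.2, 0.0, -2.3]
finger_gap: 0.0146
```

Run:
```python
from h import *
show();delta([.5648,.0916,.27],RZ(50.4))
```

```text
t 8.77 pos [ 0.556  -0.2879  0.2823] F [ 1.1504  0.044  -2.3292] T [-0.0522 -0.1224 -0.0312] gap 0.0146
axes x [ 0.0005  0.0007 -1.    ] y [-0.7723  0.6353  0.0001] z [0.6353 0.7723 0.0009] q [-0.596   0.4472  0.1188  1.2424  0.0009 -1.4785]
shift [0.0126 0.2342 0.2987] turn [ 0.0028  0.0009 -0.0001]
```

Call:
{"op": "step_arm", "data": {"plan": [[[0,0,0],[0,0.0234,0.03],-1],[[0,0,0],[0,0.0234,0.03],-1],[[0,0,0],[0,0.0234,0.03],-1],[[0,0,0],[0,0.0234,0.03],-1],[[0,0,0],[0,0.0234,0.03],-1],[[0,0,0],[0,0.0234,0.03],-1],[[0,0,0],[0,0.0234,0.03],-1],[[0,0,0],[0,0.0234,0.03],-1],[[0,0,0],[0,0.0234,0.03],-1],[[-0.12,0,0],[0,0.0234,0.03],-1],[[-0.12,0,0],[0,0,0],-1],[[-0.12,0,0],[0,0,0],-1]]}}

```text
time_s: 9.77
ee_pos: [0.5671, 0.1064, 0.2873]
tcp_rot: [0.577, -0.415, 0.573, 0.408]
wrist_force: [-0.2, -0.1, -2.5]
finger_gap: 0.015
```

Run:
```python
from h import *
show();delta([.5648,.0916,.242],RZ(71.1))
```

```text
t 9.77 pos [0.5671 0.1064 0.2873] F [-0.2203 -0.0823 -2.5327] T [-0.0054  0.0178 -0.0237] gap 0.015
axes x [ 0.0109 -0.0043 -0.9999] y [-0.9463  0.323  -0.0117] z [ 0.3231  0.9464 -0.0006] q [ 0.0601  0.34   -0.0289  1.1913 -0.005  -1.1817]
shift [ 0.0454 -0.0021 -0.0147] turn [ 0.0009 -0.0006  0.0117]
```

Call:
{"op": "step_arm", "data": {"plan": [[[0,0,0.012],[0.015,-0.001,-0.008],-1],[[0,0,0],[0.015,-0.001,-0.007],-1],[[0,0,0],[0.012,0,0],-1],[[0,0,0],[0,0,0],-1]]}}

```text
time_s: 10.1
ee_pos: [0.5631, 0.0917, 0.2426]
tcp_rot: [0.575, -0.411, 0.576, 0.411]
wrist_force: [-0.6, 1.3, -3.3]
finger_gap: 0.0141
```

Run:
```python
from h import *
import pickle
show();delta([.5648,.0916,.2213],RZ(71.1))
c=cal("wrist"); a=manip.read_camera("wrist"); pickle.dump(c,open("w6.pkl","wb")); cv2.imwrite("pics/w6.png",a)
p,r,_=tool();X=r.as_matrix()[:,0]
print(proj(c,[BOSS,p+X*.0913,p]))
q=proj(c,BOSS)[0].astype(int);print(q)
b=cv2.resize(a[max(q[1]-70,0):q[1]+90,q[0]-80:q[0]+80],None,fx=3.5,fy=3.5,interpolation=cv2.INTER_CUBIC);cv2.imwrite("pics/w6c.png",b)
s=manip.read_camera("scene");cv2.imwrite("pics/s6.png",s)
```

```text
t 10.1 pos [0.5631 0.0917 0.2426] F [-0.5731  1.305  -3.3079] T [-0.0204  0.0748 -0.0176] gap 0.0141
axes x [-0.0016 -0.0005 -1.    ] y [-0.9462  0.3234  0.0014] z [ 0.3234  0.9462 -0.001 ] q [ 0.0323  0.3586 -0.116   1.0978 -0.0005 -1.2091]
shift [ 0.0213 -0.0017  0.0005] turn [ 0.0005 -0.001  -0.0014]
[[310.1945 197.0912]
 [312.5967 204.6067]
 [312.6904 265.2932]]
[310 197]
```

View pics/w6c.png

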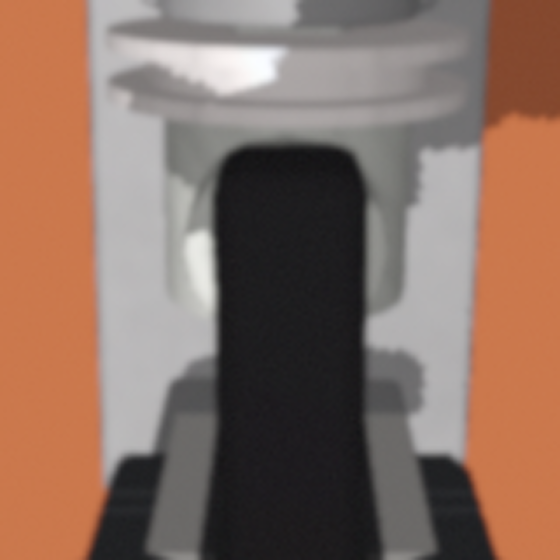

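The bar hides the tip here, but it is parallel to the tool and centred. I'll lower in small steps, watching the force.

Call:
{"op": "step_arm", "data": {"plan": [[[0,0,0],[0.004,-0.0017,0.001],-1],[[0,0,0],[0.005,0,0],-1],[[0,0,0],[0.004,0,0],-1],[[0,0,0],[0,0,0],-1]]}}

```text
time_s: 10.53
ee_pos: [0.5678, 0.0909, 0.2327]
tcp_rot: [0.577, -0.411, 0.575, 0.409]
wrist_force: [-0.3, -0.3, -3.1]
finger_gap: 0.0147
```

Run:
```python
from h import *
show();delta([.5648,.0916,.2213],RZ(71.1))
```

```text
t 10.53 pos [0.5678 0.0909 0.2327] F [-0.2834 -0.2731 -3.0704] T [-0.0248  0.0327 -0.0037] gap 0.0147
axes x [ 0.0045 -0.0004 -1.    ] y [-0.9451  0.3269 -0.0044] z [0.3269 0.9451 0.0011] q [ 0.0306  0.3682 -0.1276  1.0705 -0.0006 -1.2072]
shift [ 0.0114  0.0031 -0.0003] turn [-0.0031  0.0011  0.0044]
```

Call:
{"op": "step_arm", "data": {"plan": [[[-0.003,0.001,0.004],[0,0.003,0],-1],[[0,0,0],[0,0,0],-1],[[0,0,0],[0,0,0],-1]]}}

```text
time_s: 10.78
ee_pos: [0.5649, 0.092, 0.233]
tcp_rot: [0.575, -0.411, 0.575, 0.411]
wrist_force: [0.5, 1.4, -2.5]
finger_gap: 0.0146
```

Call:
{"op": "step_arm", "data": {"plan": [[[0,0,0],[0,0,0],-1]]}}

```text
time_s: 10.87
ee_pos: [0.5649, 0.0921, 0.2332]
tcp_rot: [0.575, -0.411, 0.575, 0.411]
wrist_force: [0.7, 1.0, -2.1]
finger_gap: 0.0147
```

Call:
{"op": "step_arm", "data": {"plan": [[[0,0,0],[0,0,0],-1]]}}

```text
time_s: 10.95
ee_pos: [0.565, 0.0921, 0.2334]
tcp_rot: [0.576, -0.411, 0.575, 0.411]
wrist_force: [-1.1, -0.3, -1.0]
finger_gap: 0.0144
```

Run:
```python
from h import *
show();delta([.5648,.0916,.2213],RZ(71.1))
```

```text
t 10.95 pos [0.565  0.0921 0.2334] F [-1.0996 -0.2671 -0.9762] T [ 0.0098  0.082  -0.0143] gap 0.0144
axes x [ 0.001  0.    -1.   ] y [-0.9461  0.3238 -0.001 ] z [0.3238 0.9461 0.0004] q [ 0.0327  0.3657 -0.1296  1.0745  0.     -1.2083]
shift [ 0.0121  0.     -0.0006] turn [0.0001 0.0004 0.001 ]
```

Call:
{"op": "step_arm", "data": {"plan": [[[0,0,0],[0.004,0,0],-1],[[0,0,0],[0,0,0],-1]]}}

```text
time_s: 11.12
ee_pos: [0.5652, 0.0922, 0.2295]
tcp_rot: [0.576, -0.412, 0.575, 0.411]
wrist_force: [-0.9, -0.1, -2.7]
finger_gap: 0.0143
```

Call:
{"op": "step_arm", "data": {"plan": [[[0,0,0],[0.004,0,0],-1],[[0,0,0],[0,0,0],-1]]}}

```text
time_s: 11.28
ee_pos: [0.5652, 0.0923, 0.225]
tcp_rot: [0.576, -0.412, 0.575, 0.411]
wrist_force: [-0.7, 0.1, -2.4]
finger_gap: 0.0148
```

Run:
```python
from h import *
show();delta([.5648,.0916,.2213],RZ(71.1))
```

```text
t 11.28 pos [0.5652 0.0923 0.225 ] F [-0.6635  0.1129 -2.4169] T [-0.004   0.0303 -0.0501] gap 0.0148
axes x [ 0.002   0.0001 -1.    ] y [-0.9462  0.3236 -0.0018] z [0.3236 0.9462 0.0007] q [ 0.033   0.3708 -0.144   1.0541  0.     -1.2083]
shift [ 0.0037  0.0002 -0.0008] turn [0.0003 0.0007 0.0018]
```

Call:
{"op": "step_arm", "data": {"plan": [[[0,0.001,0.002],[0.003,0,0],-1],[[0,0,0],[0,0,0],-1]]}}

```text
time_s: 11.45
ee_pos: [0.5651, 0.0923, 0.2214]
tcp_rot: [0.575, -0.411, 0.576, 0.411]
wrist_force: [-0.5, -0.8, -2.9]
finger_gap: 0.0147
```

Call:
{"op": "step_arm", "data": {"plan": [[[0,0,0],[0.002,0,0],-1],[[0,0,0],[0,0,0],-1]]}}

```text
time_s: 11.62
ee_pos: [0.5651, 0.0923, 0.219]
tcp_rot: [0.575, -0.411, 0.576, 0.411]
wrist_force: [0.0, 0.6, -2.6]
finger_gap: 0.0148
```

Call:
{"op": "step_arm", "data": {"plan": [[[0,0,0],[0.002,0,0],-1],[[0,0,0],[0,0,0],-1]]}}

```text
time_s: 11.78
ee_pos: [0.5649, 0.0923, 0.2167]
tcp_rot: [0.575, -0.411, 0.576, 0.411]
wrist_force: [-0.0, -0.2, -3.3]
finger_gap: 0.0145
```

Run:
```python
from h import *
show();delta([.5648,.0916,.2093],RZ(71.1))
```

```text
t 11.78 pos [0.5649 0.0923 0.2167] F [-0.0273 -0.1906 -3.2823] T [-0.0386  0.0341  0.0018] gap 0.0145
axes x [-0.0016 -0.0002 -1.    ] y [-0.9462  0.3236  0.0014] z [ 0.3236  0.9462 -0.0007] q [ 0.0331  0.3785 -0.1542  1.0397 -0.0002 -1.2081]
shift [ 0.0074 -0.0001 -0.0007] turn [ 0.0003 -0.0007 -0.0014]
```

Call:
{"op": "step_arm", "data": {"plan": [[[0,0,0],[0.002,0,0],-1],[[0,0,0],[0,0,0],-1]]}}

```text
time_s: 11.95
ee_pos: [0.5649, 0.0923, 0.2146]
tcp_rot: [0.575, -0.411, 0.576, 0.411]
wrist_force: [-0.2, -0.1, -1.4]
finger_gap: 0.0147
```

Call:
{"op": "step_arm", "data": {"plan": [[[0,0,0],[0.002,0,0],-1],[[0,0,0],[0,0,0],-1]]}}

```text
time_s: 12.12
ee_pos: [0.5649, 0.0923, 0.2124]
tcp_rot: [0.575, -0.411, 0.576, 0.411]
wrist_force: [-0.1, -0.4, -1.9]
finger_gap: 0.0146
```

Call:
{"op": "step_arm", "data": {"plan": [[[0,0,0],[0.0015,0,0],-1],[[0,0,0],[0,0,0],-1]]}}

```text
time_s: 12.28
ee_pos: [0.5649, 0.0923, 0.2107]
tcp_rot: [0.575, -0.411, 0.576, 0.411]
wrist_force: [-0.6, -0.3, -2.4]
finger_gap: 0.0147
```

Run:
```python
from h import *
show();delta([.5648,.0916,.2093],RZ(71.1))
```

```text
t 12.28 pos [0.5649 0.0923 0.2107] F [-0.6336 -0.3068 -2.4295] T [-0.0019 -0.0089  0.0383] gap 0.0147
axes x [-0.0015 -0.0001 -1.    ] y [-0.9462  0.3236  0.0014] z [ 0.3236  0.9462 -0.0006] q [ 0.0331  0.3825 -0.164   1.0258 -0.0001 -1.2081]
shift [ 0.0014 -0.0001 -0.0007] turn [ 0.0003 -0.0006 -0.0014]
```

Call:
{"op": "step_arm", "data": {"plan": [[[0,0,0],[0.001,0,0],-1],[[0,0,0],[0,0,0],-1]]}}

```text
time_s: 12.45
ee_pos: [0.565, 0.0923, 0.2097]
tcp_rot: [0.575, -0.411, 0.576, 0.411]
wrist_force: [-0.8, -0.0, -2.1]
finger_gap: 0.015
```

Call:
{"op": "step_arm", "data": {"plan": [[[0,0,0],[0.001,0,0],-1],[[0,0,0],[0,0,0],-1]]}}

```text
time_s: 12.62
ee_pos: [0.565, 0.0923, 0.2086]
tcp_rot: [0.575, -0.411, 0.576, 0.411]
wrist_force: [-0.9, 0.2, -1.6]
finger_gap: 0.0146
```

Run:
```python
from h import *
show();delta([.5648,.0916,.2093],RZ(71.1))
```

```text
t 12.62 pos [0.565  0.0923 0.2086] F [-0.8705  0.2238 -1.627 ] T [-0.0019  0.0006 -0.0088] gap 0.0146
axes x [-0.0012 -0.0001 -1.    ] y [-0.9462  0.3236  0.0011] z [ 0.3236  0.9462 -0.0005] q [ 0.0331  0.3841 -0.1673  1.0206 -0.0001 -1.2082]
shift [-0.0007 -0.     -0.0007] turn [ 0.0003 -0.0005 -0.0011]
```

Call:
{"op": "step_arm", "data": {"plan": [[[0,0,0],[0.001,0,0],-1],[[0,0,0],[0,0,0],-1]]}}

```text
time_s: 12.78
ee_pos: [0.5652, 0.0924, 0.2079]
tcp_rot: [0.575, -0.411, 0.575, 0.411]
wrist_force: [-1.0, -0.1, -2.1]
finger_gap: 0.0146
```

Call:
{"op": "step_arm", "data": {"plan": [[[0,0,0],[0.001,0,0],-1],[[0,0,0],[0,0,0],-1]]}}

```text
time_s: 12.95
ee_pos: [0.5652, 0.0924, 0.208]
tcp_rot: [0.575, -0.411, 0.575, 0.411]
wrist_force: [-0.7, 0.7, -3.8]
finger_gap: 0.0147
```

Run:
```python
from h import *
show()
```

```text
t 12.95 pos [0.5652 0.0924 0.208 ] F [-0.7135  0.6782 -3.7554] T [0.004  0.2085 0.03  ] gap 0.0147
axes x [ 0.0002  0.0001 -1.    ] y [-0.9462  0.3236 -0.0001] z [0.3236 0.9462 0.0001] q [ 0.0332  0.3838 -0.1693  1.0175  0.0001 -1.2081]
```

Call:
{"op": "step_arm", "data": {"plan": [[[0,0,0],[0.0015,0,0],-1],[[0,0,0],[0,0,0],-1]]}}

```text
time_s: 13.12
ee_pos: [0.5653, 0.0925, 0.208]
tcp_rot: [0.576, -0.411, 0.575, 0.411]
wrist_force: [-1.5, 0.3, -3.3]
finger_gap: 0.0149
```

Call:
{"op": "step_arm", "data": {"plan": [[[0,0,0],[0,0,0],-1]]}}

```text
time_s: 13.2
ee_pos: [0.5652, 0.0925, 0.2079]
tcp_rot: [0.576, -0.411, 0.575, 0.411]
wrist_force: [-0.4, -0.2, -1.8]
finger_gap: 0.0145
```

Run:
```python
from h import *
show()
```

```text
t 13.2 pos [0.5652 0.0925 0.2079] F [-0.3554 -0.1686 -1.7577] T [-0.0371  0.1089  0.0085] gap 0.0145
axes x [ 0.0012  0.0001 -1.    ] y [-0.9462  0.3235 -0.0011] z [0.3235 0.9462 0.0005] q [ 0.0333  0.383  -0.1709  1.0157  0.0001 -1.2081]
```

Downward motion stopped at z = 0.208, against 0.209 expected at the socket floor, so the key is seated. Now turning clockwise (+ about tool x), gently.

Call:
{"op": "step_arm", "data": {"plan": [[[0.08,0,0],[0,-0.0001,0],-1],[[0.08,0,0],[0,-0.0001,0],-1],[[0.08,0,0],[0,-0.0001,0],-1]]}}

```text
time_s: 13.45
ee_pos: [0.5649, 0.0925, 0.2079]
tcp_rot: [0.622, -0.337, 0.622, 0.337]
wrist_force: [-1.6, 0.4, 1.4]
finger_gap: 0.0148
```

```bash
cat >> h.py <<'E'
def zang():
    p,r,s=tool();z=r.as_matrix()[:,2];print("zang",np.degrees(np.arctan2(z[1],z[0])))
E
python3 -c "
from h import *
show();zang()"
```

```text
t 13.45 pos [0.5649 0.0925 0.2079] F [-1.5832  0.3826  1.4213] T [-0.0699  0.4893  0.1149] gap 0.0148
axes x [ 0.0004  0.0004 -1.    ] y [-0.8376  0.5463 -0.0001] z [0.5463 0.8376 0.0006] q [ 0.0332  0.3832 -0.1706  1.0166  0.0004 -0.9597]
zang 56.88704853668315
```

Call:
{"op": "step_arm", "data": {"plan": [[[0.08,0,0],[0,-0.0001,0],-1],[[0.08,0,0],[0,-0.0001,0],-1],[[0.08,0,0],[0,-0.0001,0],-1],[[0.08,0,0],[0,-0.0001,0],-1]]}}

```text
time_s: 13.78
ee_pos: [0.5649, 0.0924, 0.2079]
tcp_rot: [0.669, -0.228, 0.669, 0.229]
wrist_force: [-2.2, 0.3, 1.4]
finger_gap: 0.0146
```

```bash
python3 -c "
from h import *
show();zang()"
```

```text
t 13.78 pos [0.5649 0.0924 0.2079] F [-2.2276  0.3267  1.3619] T [-0.0217  0.3945  0.1884] gap 0.0146
axes x [-0.0001  0.0004 -1.    ] y [-0.6119  0.7909  0.0004] z [0.7909 0.6119 0.0002] q [ 0.033   0.3835 -0.1701  1.0172  0.0004 -0.6255]
zang 37.730028425309776
```

Call:
{"op": "step_arm", "data": {"plan": [[[0.08,0,0],[0,-0.0001,0],-1],[[0.08,0,0],[0,-0.0001,0],-1],[[0.08,0,0],[0,-0.0001,0],-1],[[0.08,0,0],[0,-0.0001,0],-1],[[0.08,0,0],[0,-0.0001,0],-1],[[0.08,0,0],[0,-0.0001,0],-1],[[0.08,0,0],[0,-0.0001,0],-1]]}}

```text
time_s: 14.37
ee_pos: [0.565, 0.0922, 0.2079]
tcp_rot: [0.706, -0.026, 0.707, 0.026]
wrist_force: [-0.4, 0.4, 0.4]
finger_gap: 0.0144
```

```bash
python3 -c "
from h import *
show();zang()"
```

```text
t 14.37 pos [0.565  0.0922 0.2079] F [-0.3544  0.3812  0.3711] T [0.0541 0.3827 0.1864] gap 0.0144
axes x [-0.0005  0.0007 -1.    ] y [-0.074   0.9973  0.0007] z [ 0.9973  0.074  -0.0004] q [ 0.0325  0.3838 -0.1697  1.0178  0.0007 -0.0416]
zang 4.246273401029911
```

Call:
{"op": "step_arm", "data": {"plan": [[[0.08,0,0],[0,-0.0001,0],-1],[[0.08,0,0],[0,-0.0001,0],-1],[[0.08,0,0],[0,-0.0001,0],-1],[[0.08,0,0],[0,-0.0001,0],-1],[[0.08,0,0],[0,-0.0001,0],-1],[[0.08,0,0],[0,-0.0001,0],-1],[[0.06,0,0],[0,-0.0001,0],-1]]}}

```text
time_s: 14.95
ee_pos: [0.5648, 0.0921, 0.2079]
tcp_rot: [0.686, 0.172, 0.686, -0.171]
wrist_force: [-1.4, -0.2, 0.7]
finger_gap: 0.0148
```

```bash
python3 -c "
from h import *
show();zang()"
```

```text
t 14.95 pos [0.5648 0.0921 0.2079] F [-1.4236 -0.2144  0.6628] T [0.0159 0.3443 0.216 ] gap 0.0148
axes x [-0.0005  0.0012 -1.    ] y [0.47   0.8827 0.0008] z [ 0.8827 -0.47   -0.001 ] q [ 0.032   0.3834 -0.1703  1.0175  0.0012  0.5213]
zang -28.034717396490514
```

The reaction torque rose to 0.216 Nm at about 87° of screw turn, so it counts as tight. I'll back off within the play and lift straight out.

Call:
{"op": "step_arm", "data": {"plan": [[[-0.1,0,0],[0,0,0],-1],[[-0.07,0,0],[0,0,0],-1],[[0,0,0],[-0.004,0,0],-1],[[0,0,0],[-0.006,0,0],-1],[[0,0,0],[-0.01,0,0],-1],[[0,0,0],[-0.015,0,0],-1],[[0,0,0],[-0.03,0,0],-1],[[0,0,0],[-0.03,0,0],-1],[[0,0,0],[0,0,0],-1]]}}

```text
time_s: 15.7
ee_pos: [0.5643, 0.0918, 0.307]
tcp_rot: [0.697, 0.114, 0.699, -0.114]
wrist_force: [1.2, 0.0, -1.6]
finger_gap: 0.0145
```

```bash
python3 -c "
from h import *
show();zang();delta([.5578,-.2895,.28],RZ(50.4))"
```

```text
t 15.7 pos [0.5643 0.0918 0.307 ] F [ 1.2207  0.0009 -1.5736] T [-0.0484 -0.1705 -0.0435] gap 0.0145
axes x [-0.0037  0.0009 -1.    ] y [ 0.3178  0.9482 -0.0003] z [ 0.9482 -0.3178 -0.0038] q [0.0317 0.3343 0.0125 1.2527 0.001  0.355 ]
zang -18.528119806810484
shift [ 0.0267 -0.3636  0.1151] turn [-1.203  -0.0036 -0.002 ]
```

Call:
{"op": "step_arm", "data": {"plan": [[[0,0,0],[0,-0.0365,0.0116],-1],[[0,0,0],[0,-0.0365,0.0116],-1],[[0,0,0],[0,-0.0365,0.0116],-1],[[0,0,0],[0,-0.0365,0.0116],-1],[[0,0,0],[0,-0.0365,0.0116],-1],[[0,0,0],[0,-0.0365,0.0116],-1],[[0,0,0],[0,-0.0365,0.0116],-1],[[0,0,0],[0,-0.0365,0.0116],-1],[[0,0,0],[0,-0.0365,0.0116],-1],[[0,0,0],[0,-0.0365,0.0116],-1]]}}

```text
time_s: 16.53
ee_pos: [0.5617, -0.2983, 0.3118]
tcp_rot: [0.701, 0.113, 0.695, -0.11]
wrist_force: [1.9, 0.1, -2.5]
finger_gap: 0.0148
```

Call:
{"op": "step_arm", "data": {"plan": [[[-0.12,0,0],[0,0,0],-1],[[-0.12,0,0],[0,0,0],-1],[[-0.12,0,0],[0,0,0],-1],[[-0.12,0,0],[0,0,0],-1],[[-0.12,0,0],[0,0,0],-1],[[-0.12,0,0],[0,0,0],-1],[[-0.12,0,0],[0,0,0],-1],[[-0.12,0,0],[0,0,0],-1],[[-0.12,0,0],[0,0,0],-1],[[-0.12,0,0],[0,0,0],-1],[[0,0,0],[0,0,0],-1]]}}

```text
time_s: 17.45
ee_pos: [0.5585, -0.3123, 0.3079]
tcp_rot: [0.636, -0.312, 0.633, 0.311]
wrist_force: [0.2, -0.3, -3.3]
finger_gap: 0.0145
```

```bash
python3 -c "
from h import *
show();zang();delta([.5583,-.2892,.16],RZ(50.5))"
```

```text
t 17.45 pos [ 0.5585 -0.3123  0.3079] F [ 0.1945 -0.2896 -3.3432] T [-0.0001  0.0152 -0.0052] gap 0.0145
axes x [ 0.0047  0.0008 -1.    ] y [-0.7915  0.6112 -0.0032] z [0.6112 0.7915 0.0035] q [-0.6267  0.4666  0.2129  1.3138  0.0034 -1.54  ]
zang 52.32556974894604
shift [0.1479 0.0148 0.0176] turn [0.0319 0.0036 0.0031]
```

Call:
{"op": "step_arm", "data": {"plan": [[[0.032,0.004,0.003],[0,0.015,0.018],-1],[[0,0,0],[0.03,0,0],-1],[[0,0,0],[0.035,0,0],-1],[[0,0,0],[0.035,0,0],-1],[[0,0,0],[0.02,0,0],-1],[[0,0,0],[0,0,0],-1]]}}

```text
time_s: 17.95
ee_pos: [0.5599, -0.2897, 0.1869]
tcp_rot: [0.645, -0.296, 0.642, 0.29]
wrist_force: [-1.0, 1.6, -3.7]
finger_gap: 0.0146
```

```bash
python3 -c "
from h import *
show();zang();delta([.5583,-.2892,.15],RZ(50.5))"
```

```text
t 17.95 pos [ 0.5599 -0.2897  0.1869] F [-1.0009  1.5966 -3.7165] T [ 0.0363  0.0563 -0.0029] gap 0.0146
axes x [ 0.0067 -0.0053 -1.    ] y [-0.7544  0.6563 -0.0086] z [0.6563 0.7545 0.0004] q [-0.5942  0.498  -0.0448  1.0195 -0.0006 -1.449 ]
zang 48.97900805249226
shift [ 0.0369  0.0018 -0.0007] turn [-0.0265  0.0003  0.0086]
```

Call:
{"op": "step_arm", "data": {"plan": [[[-0.026,0,0.009],[0.015,0.0018,-0.0007],-1],[[0,0,0],[0.012,0,0],-1],[[0,0,0],[0,0,0],-1],[[0,0,0],[0,0,0],-1]]}}

```text
time_s: 18.28
ee_pos: [0.5588, -0.2897, 0.16]
tcp_rot: [0.64, -0.3, 0.64, 0.301]
wrist_force: [0.1, -0.0, -2.0]
finger_gap: 0.0146
```

Run:
```python
from h import *
show();zang();delta([.5583,-.2892,.141],RZ(50.5))
a=manip.read_camera("scene")[195:285,180:290];b=manip.read_camera("wrist")
cv2.imwrite("pics/s7.png",cv2.resize(a,None,fx=5,fy=5,interpolation=2))
```

```text
t 18.28 pos [ 0.5588 -0.2897  0.16  ] F [ 0.0568 -0.0491 -1.9927] T [-0.002  -0.0292  0.0242] gap 0.0146
axes x [-0.0001  0.0006 -1.    ] y [-0.7694  0.6388  0.0004] z [0.6388 0.7694 0.0004] q [-0.5957  0.5233 -0.0745  0.9735  0.0004 -1.4736]
zang 50.29593288245409
shift [0.019  0.0007 0.0001] turn [-0.0036  0.0004 -0.0004]
```

View pics/s7.png

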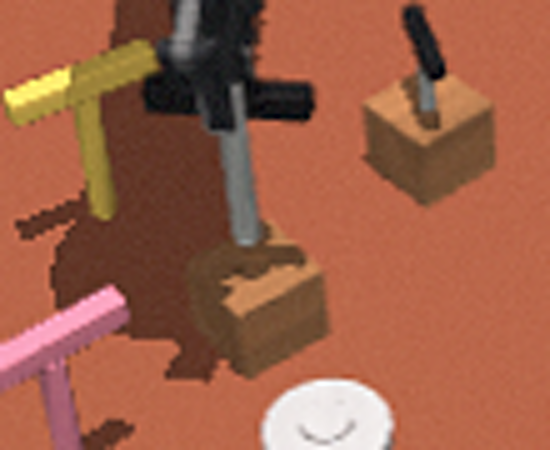

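The scene crop shows the key vertical over its block, with the tip at (248,243), just above the hole. Lowering it gently.

Call:
{"op": "step_arm", "data": {"plan": [[[0,0,0],[0.005,0.0007,0],-1],[[0,0,0],[0.005,0,0],-1],[[0,0,0],[0,0,0],-1]]}}

```text
time_s: 18.63
ee_pos: [0.5602, -0.2907, 0.1529]
tcp_rot: [0.641, -0.302, 0.639, 0.299]
wrist_force: [0.6, 0.4, -2.7]
finger_gap: 0.0147
```

Call:
{"op": "step_arm", "data": {"plan": [[[0,0,0],[0.005,0,0],-1],[[0,0,0],[0.004,0,0],-1],[[0,0,0],[0,0,0],-1]]}}

```text
time_s: 18.88
ee_pos: [0.5607, -0.291, 0.1439]
tcp_rot: [0.642, -0.303, 0.639, 0.298]
wrist_force: [-0.6, 0.8, -3.8]
finger_gap: 0.0148
```

```bash
python3 -c "
from h import *
show();zang();delta([.5583,-.2892,.1013],RZ(50.5))"
```

```text
t 18.88 pos [ 0.5607 -0.291   0.1439] F [-0.5924  0.7527 -3.7618] T [ 0.0113  0.0203 -0.0449] gap 0.0148
axes x [ 0.0067 -0.004  -1.    ] y [-0.7691  0.6391 -0.0077] z [0.6391 0.7691 0.0012] q [-0.5957  0.5348 -0.0989  0.9293  0.0004 -1.4731]
zang 50.27253660398963
shift [ 0.0426  0.0033 -0.0002] turn [-0.004   0.0012  0.0077]
```

Call:
{"op": "step_arm", "data": {"plan": [[[-0.004,0.001,0.008],[0,0.003,0],-1],[[0,0,0],[0,0,0],-1],[[0,0,0],[0.004,0,0],-1],[[0,0,0],[0,0,0],-1]]}}

```text
time_s: 19.22
ee_pos: [0.558, -0.2887, 0.1393]
tcp_rot: [0.639, -0.301, 0.64, 0.302]
wrist_force: [-1.1, 0.4, -2.2]
finger_gap: 0.0147
```

```bash
python3 -c "
from h import *
show();zang();delta([.5583,-.2892,.1013],RZ(50.5))"
```

```text
t 19.22 pos [ 0.558  -0.2887  0.1393] F [-1.0756  0.4409 -2.2039] T [ 0.0173  0.0325 -0.0106] gap 0.0147
axes x [-0.0014  0.0012 -1.    ] y [-0.772   0.6357  0.0019] z [0.6357 0.772  0.    ] q [-0.595   0.5398 -0.1031  0.9298  0.0002 -1.4769]
zang 50.52951782036623
shift [ 0.038  -0.0007 -0.0002] turn [ 0.0005  0.     -0.0019]
```

Call:
{"op": "step_arm", "data": {"plan": [[[0,0,0],[0.005,0,0],-1],[[0,0,0],[0,0,0],-1],[[0,0,0],[0.005,0,0],-1],[[0,0,0],[0,0,0],-1]]}}

```text
time_s: 19.55
ee_pos: [0.558, -0.2887, 0.1282]
tcp_rot: [0.639, -0.301, 0.64, 0.302]
wrist_force: [-1.3, -0.1, -2.7]
finger_gap: 0.0144
```

```bash
python3 -c "
from h import *
show();zang();delta([.5583,-.2892,.1013],RZ(50.5))"
```

```text
t 19.55 pos [ 0.558  -0.2887  0.1282] F [-1.346  -0.0634 -2.6838] T [ 0.0077  0.0067 -0.0337] gap 0.0144
axes x [-0.0013  0.0011 -1.    ] y [-0.7719  0.6357  0.0017] z [ 0.6357  0.7719 -0.    ] q [-0.595   0.5498 -0.1166  0.9061  0.0002 -1.4768]
zang 50.52784845027766
shift [ 0.0269 -0.0006 -0.0002] turn [ 0.0005 -0.     -0.0017]
```

Tip is 13 mm in, no contact.

Call:
{"op": "step_arm", "data": {"plan": [[[0,0,0],[0.006,0,0],-1],[[0,0,0],[0,0,0],-1],[[0,0,0],[0.006,0,0],-1],[[0,0,0],[0,0,0],-1],[[0,0,0],[0.006,0,0],-1],[[0,0,0],[0,0,0],-1],[[0,0,0],[0.004,0,0],-1],[[0,0,0],[0,0,0],-1]]}}

```text
time_s: 20.22
ee_pos: [0.5578, -0.2886, 0.1033]
tcp_rot: [0.639, -0.301, 0.64, 0.303]
wrist_force: [0.2, 0.3, -2.9]
finger_gap: 0.0146
```

Call:
{"op": "step_arm", "data": {"plan": [[[0,0,0],[0.002,0,0],-1],[[0,0,0],[0,0,0],-1],[[0,0,0],[0.0015,0,0],-1],[[0,0,0],[0,0,0],-1]]}}

```text
time_s: 20.55
ee_pos: [0.5583, -0.289, 0.1001]
tcp_rot: [0.639, -0.301, 0.64, 0.302]
wrist_force: [-0.1, -0.5, -2.1]
finger_gap: 0.0143
```

```bash
python3 -c "
from h import *
show();zang();delta([.5583,-.2892,.1013],RZ(50.5))"
```

```text
t 20.55 pos [ 0.5583 -0.289   0.1001] F [-0.1003 -0.477  -2.0923] T [-0.002  -0.0226 -0.0097] gap 0.0143
axes x [-0.0007  0.0007 -1.    ] y [-0.7719  0.6357  0.001 ] z [0.6357 0.7719 0.0001] q [-0.595   0.5772 -0.1479  0.8467  0.0002 -1.4768]
zang 50.524615202499675
shift [-0.0012 -0.0002 -0.0002] turn [ 0.0004  0.0001 -0.001 ]
```

Call:
{"op": "step_arm", "data": {"plan": [[[0,0,0],[0.001,0,0],-1],[[0,0,0],[0,0,0],-1]]}}

```text
time_s: 20.72
ee_pos: [0.5587, -0.2892, 0.1001]
tcp_rot: [0.64, -0.302, 0.639, 0.302]
wrist_force: [-0.0, 0.2, -3.4]
finger_gap: 0.0144
```

Call:
{"op": "step_arm", "data": {"plan": [[[0,0,0],[0,0,0],-0.55],[[0,0,0],[0,0,0],-0.4],[[0,0,0],[0,0,0],-0.2],[[0,0,0],[0,0,0],0],[[0,0,0],[0,0,0],0],[[0,0,0],[-0.01,0,0],0],[[0,0,0],[-0.03,0,0],0],[[0,0,0],[-0.04,0,0],0],[[0,0,0],[-0.04,0,0],0],[[0,0,0],[-0.04,0,0],0],[[0,0,0],[0,0,-0.03],0],[[0,0,0],[0,0,0],0]]}}

```text
time_s: 21.72
ee_pos: [0.5386, -0.3117, 0.2705]
tcp_rot: [0.639, -0.303, 0.639, 0.303]
wrist_force: [-0.0, 0.2, -0.9]
finger_gap: 0.0427
```

Run:
```python
from h import *
show()
w=cal("wrist");W=manip.read_camera("wrist");T=manip.read_camera("top");S=manip.read_camera("scene")
print(proj(w,[[.557,-.289,.123]]))
im=np.zeros((600,800,3),np.uint8)
a=cv2.resize(W,(480,300));im[:300,:480]=a
b=cv2.resize(S[160:280,170:430],(560,258));im[300:558,:560]=b
t=cv2.resize(T[120:260,220:380],(320,280));im[:280,480:800]=t
t=cv2.resize(T[120:270,380:520],(240,257));im[300:557,560:800]=t
cv2.imwrite("pics/fin.png",im)
```

```text
t 21.72 pos [ 0.5386 -0.3117  0.2705] F [-0.0481  0.2065 -0.9124] T [-0.0069 -0.0372 -0.021 ] gap 0.0427
axes x [-0.0009 -0.0005 -1.    ] y [-0.7736  0.6337  0.0004] z [ 0.6337  0.7736 -0.001 ] q [-0.6427  0.4441  0.0844  1.2115 -0.0009 -1.5272]
[[313.2733 217.61  ]]
```

View pics/fin.png

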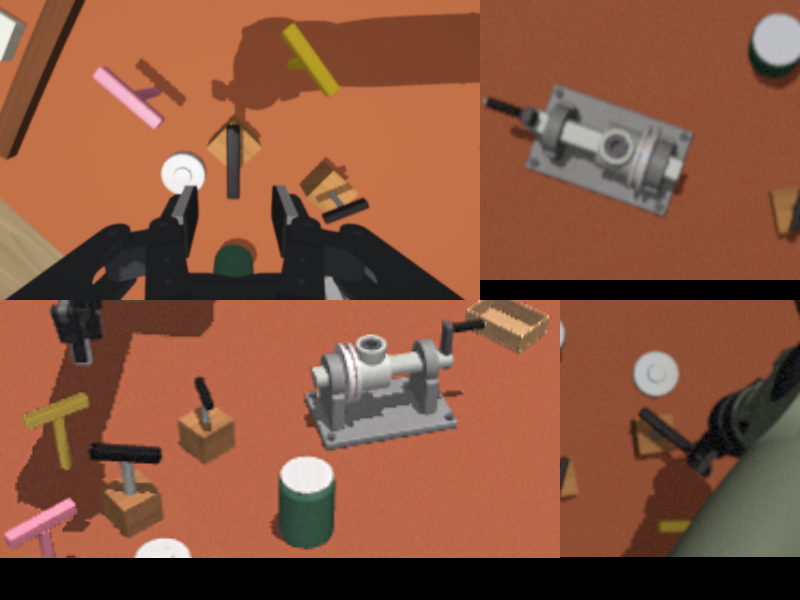

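The final views show the key upright in its own stand. Its bar is at scene px (228,231), the same as at the start. The crank arm is upright and everything else is where it was.

```bash
python3 -c "
from h import *
print(manip.finish_job())"
```

```text
the job is handed in; nothing more can be done
None
```

The job is done and handed in at about 22 s of the 72 s allowed. The hand-in reported no verdict.

- **Crank:** I gripped the handle and turned it until the flat faced up. The wrist picture afterwards put the handle within about 0.3 mm of upright, so the shaft angle is about 0.
- **Screw:** I took the larger key only after that. It dropped into the set-screw without any contact force I could feel and stopped 1.3 mm below the predicted floor height, which is within the calibration error. I turned it clockwise about 87° net of play, estimated from the gripper's rotation. The reaction torque rose to 0.216 Nm, and at every check the wrist force stayed under about 5 N.
- **Key:** It is back in its own stand. It went down until it stopped about 1 mm lower than where I had gripped it. In the final scene view its bar is at the same pixel as at the start.
- **Everything else:** The other items look undisturbed in the last pictures, and the gripper is clear of everything.

The screw's own angle could not be seen directly, so I judged "tight" from the turn and the torque. No check failed or disagreed.

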